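# Lock the tin dispenser's drum with its pin

### The arm

A 7-joint arm with a two-finger parallel gripper is mounted at the origin on the work surface. World frame = base frame: x ahead of the robot, y to its left, z up, the work surface at z = 0. Lengths are in m, angles in rad, forces in N, time in s.
With the tool pointing down it reaches from about 0.425 to 0.925 m from the base axis. Payload 6.8 kg.
Tool frame: the origin (TCP) lies on the centre line of the jaws, within the pads' length; the fingertips stand 19 mm ahead of it and the grasp point (between the pads) is the TCP (r.tip_extent is the y of the fingertips in the tool frame, in m); y points along the fingers, z is the direction in which the jaws open and shut, and the axes are right-handed (so a half turn about y gives the same grasp; the last joint's range is limited). The gripper opens to 85 mm and grips with 20 to 120 N. Pads are 22 mm wide; open, the fingers measure 114 mm over their backs; the gripper's body (76 mm by 85 mm) begins 54 mm behind the grasp point. The pads swing forward as they close: fully open they stand 13 mm farther back than shut.
Start: joints at [-1.33, 0.477, 0.022, 1.555, -0.011, 1.109, -0.083], TCP at [0.231, 0.634, 0.25] pointing down, gripper open.
Joint ranges: [-2.96, 2.96], [-0.34, 2.1], [-1.41, 1.46], [0.24, 2.44], [-1.37, 4.51], [0.17, 1.92], [-2.96, 2.96]. Speed limits (rad/s): [2.39, 2.39, 3.14, 3.14, 3.14, 3.14, 3.14].

### API

Orientations are given as a rotation vector (axis times angle).
In Python, from bench import r gives the robot as it stands. The module is installed in compiled form; this text tells all that it offers.
- The arm moves only by the tool jog_arm, never from a script. Its argument "motion" is a list of rows, each a list of 3 entries, a list of its own where there are three numbers: the opening, from 0 (shut) to 1 (fully open), then the shift along the tool's x, y, z in m, then the turn, a rotation vector about the tool's x, y, z in degrees. A call has 1 to 10 rows; each row shifts and turns the commanded pose from where the row before left it, along the tool's axes as they then stand; what a row does not reach is not made up. A row lasts 1/12 s, in which the tool goes at most 41.7 mm and 7.16 degrees, less where a joint would pass 70% of its speed; a pose out of reach is approached as far as the arm can. A call with a gripper value outside its range is refused whole. The fingers move at their own pace and stop on an object; "force" is the grip in N (left out, the last holds). Time passes only in rows, so rows that do not move let the fingers close. It gives the time, the measured TCP pose, the force and the opening at its end, in the units of the state.
- r.get_obs(): the state, without advancing time (a new reading comes with each control period).
- r.grab_frame(name): name is "side" or "top"; returns a dict with "image" (400x640x3 uint8, red, green, blue), "range_z" (400x640 float32, m along the optical axis (not along the pixel's ray), 0 where there is no reading), "fx", "fy", "cx", "cy" (pixels), "xyz" and "orientation" of the camera in the world. Camera axes: x right, y down, z forward; pixel columns grow to the right and rows downward; lengths in m; the calibration is good to about 2 mm. A picture is of the moment at which its call begins.
- r.hand_in(): hands the job in, once; it reports no verdict.
The state is a dict: "clock": time; "joints": joint angles; "qvel": joint speeds; "tau": joint torques, N m; "tcp_pos": TCP position; "orientation": TCP orientation; "contact_force": force on the tool from outside, world axes, zero at the start; "moment": the same for the moment, N m; "grip_width": finger opening in m.
Only numpy, scipy, OpenCV 4.12 (cv2) and the standard library are available. Lean on these libraries where they do the work, as an engineer would, in place of code of your own. Each camera call takes 0.05 s, during which the arm holds its last target.

### The job

Lock the tin dispenser: take the red-headed pin from its sloping rest and stand it in the guide hole on top of the blue bearing block, so that it rests on the shaft inside. With the pin waiting there, turn the crank until the shaft's hidden cross-hole comes under the pin and the pin drops in, then push the pin fully home, its head down on the block. Leave the tins and the jar standing around where they are.

Things in the scene. Friction and masses are not known exactly. Their poses are not given: they have to be found in the camera images.
- dispenser: Tin dispenser, fixed; origin on the counter under the guide hole; z up, y along the crank shaft away from the crank, x to the feed chute. Blue bearing block 68 x 60 mm (x, y), 165 tall. Drum and chute (to x 250 mm) lie 35 to 185 mm along +y, under 195 high. The shaft (40 mm thick) runs through the block, its top 45 mm below the block's top, with an 18 mm cross-hole right through it.
- guide_mouth (a point): Centre of the guide hole's mouth in the bare-metal top of the block, 165 mm up; axes as the dispenser. Hole 17 mm wide, straight down, 40 deep, mouth chamfered 4 mm. A pin standing on the shaft has its head's underside 60 mm above the block. Lined up, it falls about 42 mm on to a stiff friction catch, leaving 18 mm to push with about 8 to 12 N; it stays where pushed.
- shaft_axis (a point): Point on the crank shaft's axis, level with the middle of the crank handle: 100 mm above the counter and 140 mm along the dispenser's -y from the guide hole. Axes as the dispenser.
- crank_handle (a point): Middle of the crank's black handle: a bar 22 mm in diameter, 72 mm long, parallel to the shaft, 80 mm from its axis; an 8 mm thick steel arm joins it at the end nearest the block. Straight above shaft_axis at crank angle 0.
- crank (a joint): Crank angle, rad: 0 arm upright, negative leaning to the dispenser's -x (where it starts), positive to +x; stops at +-1.25. Stays where left; takes about 5 N at the handle. The hidden hole lines up with the guide (within about 0.1) at one angle between -0.25 and 0.8, different every time; the pin, once dropped in, blocks the crank.
- pin_center (a point): Half-way along the loose pin: steel shank 14 mm diameter, 105 long, tip chamfered 3 mm; red head 34 mm diameter, 26 tall; 131 mm overall, 0.16 kg. z runs from tip to head. It starts leaning 26 degrees from vertical in a grey trough, open above, that holds the lowest 75 mm of shank; the head leans roughly towards the robot. Draw it out along its axis.
- pin_head (a point): Centre of the pin's red head, on the pin's axis, 118 mm from the tip and 13 mm under the head's top. Axes as pin_center.
- pin_tip (a point): Tip of the pin's shank, on its axis. Axes as pin_center.
- tin_center (a point): Centre of a green-labelled tin, 74 mm in diameter, 108 mm tall, standing loose; to be left alone.
- jar_center (a point): Centre of an amber jar with a red lid, 70 mm in diameter, 100 mm tall, standing loose; to be left alone.
- flat_tin_center (a point): Centre of a flat blue-labelled tin, 86 mm in diameter, 45 mm tall, standing loose; to be left alone.
Things that resemble listed ones, but are neither listed nor needed, are in the scene too. What is shaped like the part that bears pin_center but orange is not meant.

How it is judged:
By the outcome, as a careful person would: the job done as asked, in the order asked, and still so for the second after the job is handed in, with the robot touching nothing.
It also fails if it takes over 72 s, if anything falls off the work surface, if the arm or the gripper's body presses on something with over 40 N, if the wrist force passes 120 N, or if a joint passes its speed limit or range.

## Working session

There is one attempt and no reset: what is moved stays moved. The work goes in short steps, Python scripts to look and compute and a tool call to move; the robot and the scene stay as the last step left them, time stands still between calls to the robot, and variables do not carry over. Pictures are saved under pics/ and viewed, and the job is handed in when it is done.

Besides the shell and the picture viewer there is one more tool, called as name(argument=value, ...), one argument or row to a line, values as JSON. jog_arm: Moves the arm, as the interface text tells. Its arguments: {"type":"object","properties":{"motion":{"type":"array","items":{"type":"array"}},"force":{"type":"number"}},"required":["motion"]}

```bash
mkdir -p pics; cat > h.py <<'E'
from bench import r
import numpy as np, cv2
from scipy.spatial.transform import Rotation as R
def grab(name,fn=None):
    f=r.grab_frame(name)
    if fn: cv2.imwrite('pics/'+fn,f['image'][:,:,::-1])
    np.save('/tmp/%s.npy'%name,f,allow_pickle=True)
    return f
def load(name): return np.load('/tmp/%s.npy'%name,allow_pickle=True).item()
def cloud(f):
    z=f['range_z'].astype(float);v,u=np.mgrid[0:400,0:640]
    P=np.stack([(u-f['cx'])/f['fx']*z,(v-f['cy'])/f['fy']*z,z],-1)
    o=np.array(f['orientation']); Rm=R.from_rotvec(o).as_matrix() if o.size==3 else o
    return P@Rm.T+np.array(f['xyz'])
def proj(f,p):
    Rm=R.from_rotvec(f['orientation']).as_matrix()
    q=(np.atleast_2d(p)-f['xyz'])@Rm
    return np.c_[q[:,0]/q[:,2]*f['fx']+f['cx'],q[:,1]/q[:,2]*f['fy']+f['cy']]
E
python3 - <<'E'
from h import *
for n in('side','top'):
    f=grab(n,n+'0.png');print(n,f['xyz'],f['orientation'],f['fx'],f['cx'],f['cy'])
o=r.get_obs();print(o);print(R.from_rotvec(o['orientation']).as_matrix().round(3), r.tip_extent)
E
```

```text
side [0.09861203 1.06563142 0.99784813] [-0.58310289  2.61585376 -1.24010139] 504.86251547638955 317.0882461576823 205.34740338662706
top [0.31558279 0.11162916 1.27425038] [-2.16637364  2.10577056 -0.2172089 ] 440.5463769402098 320.8374911074037 201.7375121943489
{'clock': 0.1, 'joints': array([-1.33011788,  0.47773773,  0.02234946,  1.55633339, -0.01150456,
        1.10936498, -0.08308323]), 'qvel': array([ 0.00041516, -0.00117342,  0.00023889, -0.00339013,  0.00051447,
        0.00095975,  0.00048566]), 'tau': array([ 4.81097100e-03, -5.97766542e+01,  1.61419831e+00, -2.81951362e+01,
        1.28915504e-02,  4.99232745e-03,  6.34761449e-06]), 'tcp_pos': array([0.23051727, 0.63387084, 0.24941758]), 'orientation': array([-1.55512788,  0.27385741, -0.27358315]), 'contact_force': array([-0.82584141, -0.04297871, -0.26169901]), 'moment': array([ 0.02719484,  0.05909308, -0.02022439]), 'grip_width': 0.08588059521139084}
[[ 0.94  -0.     0.342]
 [-0.342 -0.002  0.94 ]
 [ 0.    -1.    -0.002]] 0.019
```

View pics/side0.png

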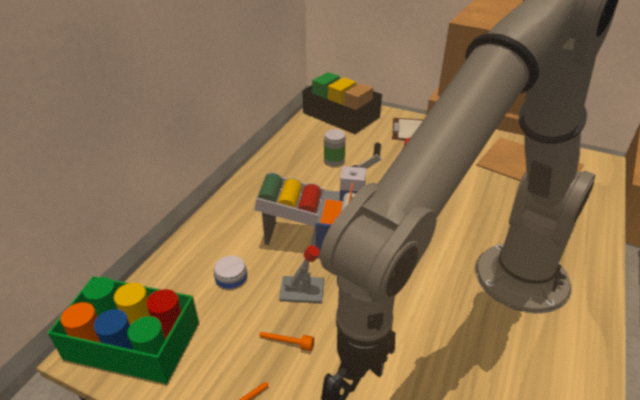

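View pics/top0.png

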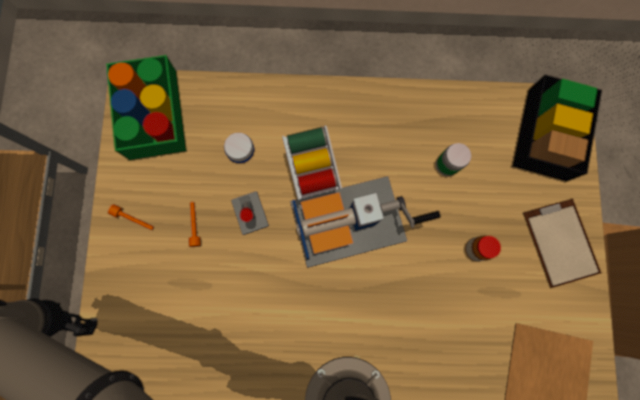

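```bash
python3 - <<'E'
from h import *
f=load('top');im=f['image'][:,:,::-1]
cv2.imwrite('pics/t_disp.png',cv2.resize(im[120:270,280:450],None,fx=4.6,fy=4,interpolation=cv2.INTER_CUBIC)[:600,:800])
cv2.imwrite('pics/t_pin.png',cv2.resize(im[180:250,210:290],None,fx=8,fy=8,interpolation=cv2.INTER_CUBIC))
f=load('side');im=f['image'][:,:,::-1]
cv2.imwrite('pics/s_pin.png',cv2.resize(im[130:310,250:400],None,fx=3.3,fy=3.3,interpolation=cv2.INTER_CUBIC))
E
```

```text
(no output)
```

View pics/t_disp.png

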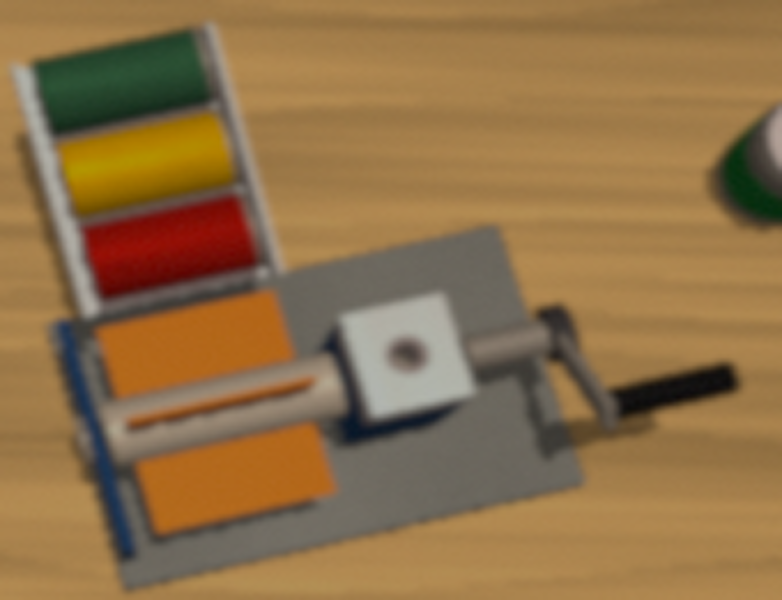

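View pics/t_pin.png

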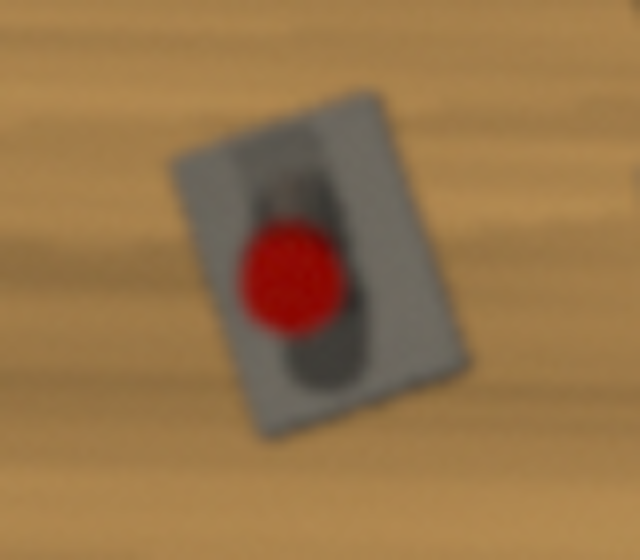

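View pics/s_pin.png

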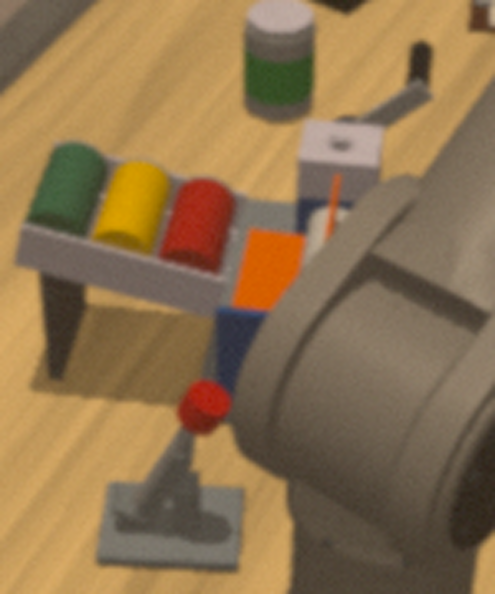

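```bash
python3 - <<'E'
from h import *
t=load('top');s=load('side')
Ct=cloud(t);Cs=cloud(s)
def ray(f,u,v):
    d=R.from_rotvec(f['orientation']).as_matrix()@[(u-f['cx'])/f['fx'],(v-f['cy'])/f['fy'],1];return np.array(f['xyz']),d
def tri(a,b):
    (o1,d1),(o2,d2)=a,b
    A=np.c_[d1,-d2];x=np.linalg.lstsq(A,o2-o1,rcond=None)[0]
    p,q=o1+d1*x[0],o2+d2*x[1];return (p+q)/2,np.linalg.norm(p-q)
print('mouth tri',tri(ray(t,368.5,208.3),ray(s,353.3,173.3)))
o,d=ray(t,368.5,208.3);print('mouth z=.165',o+d*(.165-o[2])/d[2]);o,d=ray(s,353.3,173.3);print(' side',o+d*(.165-o[2])/d[2])
# block top by depth
for n,C,f in(('t',Ct,t),('s',Cs,s)):
    m=(abs(C[...,2]-.165)<.008)&(f['range_z']>0)
    I=f['image'].astype(int); m&=(I.min(-1)>110)
    k,l,st,ce=cv2.connectedComponentsWithStats(m.astype(np.uint8))
    for i in range(1,k):
        if st[i,4]>60:
            P=C[l==i];rc=cv2.minAreaRect((P[:,:2]*1000).astype(np.float32));print(n,'top',st[i],P.mean(0).round(4),rc)
    hs=cv2.cvtColor(f['image'],cv2.COLOR_RGB2HSV)
    m=((hs[...,0]<6)|(hs[...,0]>174))&(hs[...,1]>170)&(hs[...,2]>60)
    k,l,st,ce=cv2.connectedComponentsWithStats(m.astype(np.uint8))
    for i in range(1,k):
        if st[i,4]>40: P=C[l==i];print(n,'red',st[i],ce[i].round(1),np.median(P,0).round(4),P.min(0).round(3),P.max(0).round(3))
print('head tri',tri(ray(t,246.4,214.5),ray(s,312,253.3)))
# tray corners top (8x crop)
for u,v in((174,160),(375,90),(468,365),(265,438)):
    x,y=u/8+210,v/8+180;print('tray',Ct[int(y),int(x)].round(3), [ (lambda o,d:(o+d*(h-o[2])/d[2]).round(4))(*ray(t,x,y)) for h in (.015,)])
# handle
for u,v in((625,402),(735,378),(555,330),(605,410)): 
    x,y=u/4.6+280,v/4+120;print('handle',x,y,Ct[int(y),int(x)].round(4))
E
```

```text
mouth tri (array([ 0.50472151, -0.03301419,  0.1620013 ]), np.float64(0.003068970305715546))
mouth z=.165 [ 0.50571294 -0.03226333  0.165     ]
 side [ 0.50170168 -0.02919503  0.165     ]
t top [354 193  29  31 585] [ 0.5057 -0.0303  0.1658] ((506.22357177734375, -30.486488342285156), (68.56903839111328, 60.52632522583008), 15.97530746459961)
t red [143 113  28  27 509] [156.1 124.5] [0.7277 0.5438 0.1219] [0.696 0.512 0.087] [0.76  0.58  0.131]
t red [299 169  36  25 608] [316.4 181.1] [0.574  0.1036 0.1579] [0.316 0.056 0.138] [0.609 0.149 1.274]
t red [240 208  13  14 140] [246.2 214.4] [0.4835 0.2814 0.1486] [0.467 0.266 0.01 ] [0.501 0.296 0.158]
t red [477 236  23  22 394] [488.3 246.8] [ 0.4217 -0.3632  0.1005] [ 0.316 -0.394  0.087] [0.451 0.112 1.274]
s top [341 166  26  15 295] [ 0.5022 -0.031   0.164 ] ((502.8006286621094, -32.5565071105957), (68.497314453125, 68.16441345214844), 14.564001083374023)
s red [299 185  21  26 358] [309.7 196.6] [0.5719 0.1083 0.1565] [0.541 0.058 0.142] [0.606 0.154 0.163]
s red [305 245  15  15 152] [311.6 252.2] [0.4803 0.2905 0.1462] [0.465 0.266 0.13 ] [0.497 0.302 0.156]
s red [147 290  32  46 874] [164.  307.4] [0.714  0.5557 0.1191] [0.099 0.512 0.038] [0.762 1.066 0.998]
head tri (array([0.48349927, 0.28216369, 0.13535919]), np.float64(0.002637797622963778))
tray [0.544 0.348 0.013] [array([0.5438, 0.3452, 0.015 ])]
tray [0.572 0.277 0.015] [array([0.5719, 0.2741, 0.015 ])]
tray [0.476 0.238 0.002] [array([0.4723, 0.2356, 0.015 ])]
tray [0.447 0.308 0.008] [array([0.444 , 0.3066, 0.015 ])]
handle 415.8695652173913 220.5 [ 0.4796 -0.1524  0.1613]
handle 439.7826086956522 214.5 [ 0.4963 -0.2135  0.1655]
handle 400.6521739130435 202.5 [ 0.5332 -0.1226  0.1194]
handle 411.52173913043475 222.5 [ 0.473  -0.1404  0.1685]
```

```bash
cat >> h.py <<'E'
def frame(y,z):
    y=np.array(y)/np.linalg.norm(y);z=np.array(z)-np.dot(z,y)*y;z/=np.linalg.norm(z);return np.c_[np.cross(y,z),y,z]
def goto(p,Rt=None):
    "print tool-frame shift to p and turn to Rt from the measured pose (turn first in place, then shift in new axes)"
    o=r.get_obs();Rc=R.from_rotvec(o['orientation']).as_matrix()
    if Rt is None: Rt=Rc
    w=R.from_matrix(Rc.T@Rt).as_rotvec(degrees=True)
    print('tcp',o['tcp_pos'].round(4),'turn deg',w.round(2),'shift now-axes mm',(1e3*Rc.T@(np.array(p)-o['tcp_pos'])).round(1),'shift new-axes',(1e3*Rt.T@(np.array(p)-o['tcp_pos'])).round(1),'F',o['contact_force'].round(1),'w',round(o['grip_width'],4),'t',round(o['clock'],2))
az=np.radians(21.2);h=np.array([np.cos(az),np.sin(az),0])
a=np.array([0,0,np.cos(np.radians(26))])-h*np.sin(np.radians(26))
head=np.array([.4835,.282,.1358])
mouth=np.array([.5045,-.0315,.165]);dy=np.radians(15.5)
dx_=np.array([np.cos(dy),np.sin(dy),0]);dy_=np.array([-np.sin(dy),np.cos(dy),0])
Rpin=frame(-a,h)
E
python3 - <<'E'
from h import *
outs=[]
for n,(x0,y0,w,hh) in (('top',(205,170,90,90)),('side',(265,235,80,80))):
    f=load(n);im=f['image'][y0:y0+hh,x0:x0+w,::-1].copy();im=cv2.resize(im,(400,400),interpolation=cv2.INTER_CUBIC);k=400/w
    def P(p): q=(proj(f,p)[0]-[x0,y0])*k;return tuple(int(v) for v in q)
    u=np.cross(a,[0,0,1.]);u/=np.linalg.norm(u);v=np.cross(a,u)
    for s,rr in((.013,.017),(-.013,.017),(-.013,.007),(-.118,.007),(-.043,.007)):
        pts=[P(head+a*s+rr*(np.cos(t)*u+np.sin(t)*v)) for t in np.linspace(0,6.28,30)]
        cv2.polylines(im,[np.array(pts)],True,(255,255,0),1)
    cv2.line(im,P(head),P(head-a*.118),(0,255,255),1)
    outs.append(im)
cv2.imwrite('pics/ov.png',np.hstack(outs))
goto(head+a*.12,Rpin); print(head-a*.118)
E
```

```text
tcp [0.2305 0.6339 0.2494] turn deg [ 24.49  47.97 -11.02] shift now-axes mm [ 318.4    6.3 -278.9] shift new-axes [419.5  29.7  47.8] F [-0.8 -0.  -0.3] w 0.0859 t 0.1
[0.53172705 0.30070604 0.0297423 ]
```

View pics/ov.png

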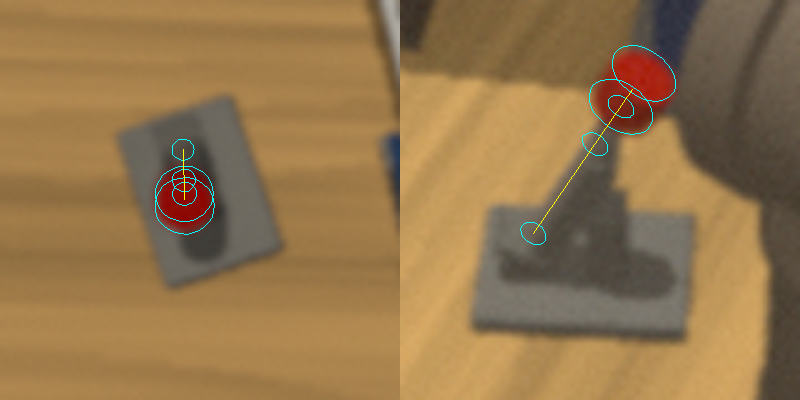

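jog_arm(
  motion=[
    [1,[0,0,0],[2.45,4.8,-1.1]],
    [1,[0,0,0],[2.45,4.8,-1.1]],
    [1,[0,0,0],[2.45,4.8,-1.1]],
    [1,[0,0,0],[2.45,4.8,-1.1]],
    [1,[0,0,0],[2.45,4.8,-1.1]],
    [1,[0,0,0],[2.45,4.8,-1.1]],
    [1,[0,0,0],[2.45,4.8,-1.1]],
    [1,[0,0,0],[2.45,4.8,-1.1]],
    [1,[0,0,0],[2.45,4.8,-1.1]],
    [1,[0,0,0],[2.45,4.8,-1.1]],
  ],
)

```text
clock: 0.93
tcp_pos: [0.2307, 0.6339, 0.2501]
orientation: [-0.969, 0.67, -1.07]
contact_force: [-0.6, 0.7, -0.3]
grip_width: 0.085
```

jog_arm(
  motion=[
    [1,[0.035,0,0.004],[0,0,0]],
    [1,[0.035,0,0.004],[0,0,0]],
    [1,[0.035,0,0.004],[0,0,0]],
    [1,[0.035,0,0.004],[0,0,0]],
    [1,[0.035,0,0.004],[0,0,0]],
    [1,[0.035,0,0.004],[0,0,0]],
    [1,[0.035,0,0.004],[0,0,0]],
    [1,[0.035,0,0.004],[0,0,0]],
    [1,[0.035,0,0.004],[0,0,0]],
    [1,[0,0,0],[0,0,0]],
  ],
)

```text
clock: 1.77
tcp_pos: [0.3773, 0.3449, 0.2647]
orientation: [-0.973, 0.674, -1.075]
contact_force: [-0.1, 0.1, -0.4]
grip_width: 0.0853
```

```bash
python3 - <<'E'
from h import *
goto(head+a*.12,Rpin); print(r.get_obs()['joints'].round(2))
E
```

```text
tcp [0.3773 0.3449 0.2647] turn deg [ 0.1  -0.53  0.21] shift now-axes mm [96.8 29.6 12.9] shift new-axes [97.1 29.3 12. ] F [-0.1  0.1 -0.4] w 0.0853 t 1.77
[-1.57 -0.01  0.55  2.24  0.5   0.61 -1.03]
```

jog_arm(
  motion=[
    [1,[0.025,0,0.003],[0,0,0]],
    [1,[0.025,0,0.003],[0,0,0]],
    [1,[0.025,0,0.003],[0,0,0]],
    [1,[0.022,0,0.003],[0,-0.5,0.2]],
    [1,[0,0,0],[0,0,0]],
  ],
)

```text
clock: 2.18
tcp_pos: [0.4212, 0.2614, 0.2702]
orientation: [-0.974, 0.667, -1.064]
contact_force: [-0.4, -0.8, 0.0]
grip_width: 0.0855
```

```bash
python3 - <<'E'
from h import *
goto(head,Rpin); print(r.get_obs()['joints'].round(2))
f=grab('top','top1.png');g=grab('side','side1.png')
cv2.imwrite('pics/v1.png',np.hstack([cv2.resize(x['image'][b:b+160,c:c+160,::-1],(400,400)) for x,b,c in((f,140,170),(g,160,220))]))
E
```

```text
tcp [0.4212 0.2614 0.2702] turn deg [ 0.02  0.11 -0.15] shift now-axes mm [  3.7 149.5   0. ] shift new-axes [  3.3 149.5  -0. ] F [-0.4 -0.8  0. ] w 0.0855 t 2.18
[-1.48 -0.1   0.66  2.28  0.47  0.57 -0.79]
```

View pics/v1.png

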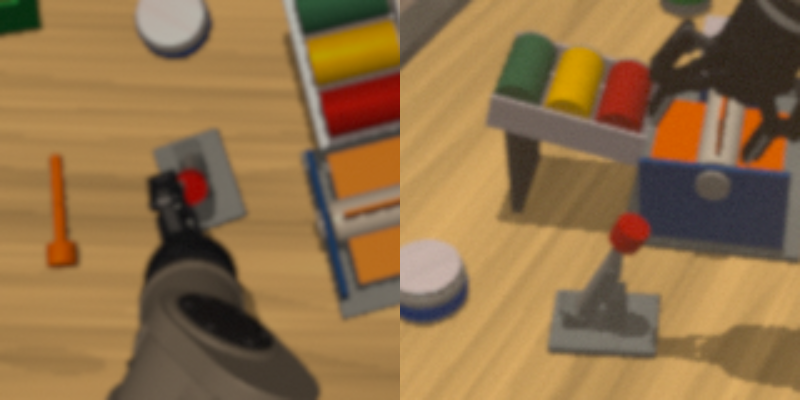

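```bash
python3 - <<'E'
from h import *
f=load('side');x0,y0,w=285,235,60
im=cv2.resize(f['image'][y0:y0+75,x0:x0+60,::-1],(480,600),interpolation=cv2.INTER_CUBIC);raw=im.copy();k=8
def P(p): q=(proj(f,p)[0]-[x0,y0]+.5)*k;return tuple(int(v) for v in q)
u=np.cross(a,[0,0,1.]);u/=np.linalg.norm(u);v=np.cross(a,u)
for s,rr in((.013,.017),(-.013,.017),(-.013,.007),(-.043,.007),(-.118,.007)):
    cv2.polylines(im,[np.array([P(head+a*s+rr*(np.cos(t)*u+np.sin(t)*v)) for t in np.linspace(0,6.28,30)])],True,(255,255,0),1)
cv2.line(im,P(head),P(head-a*.118),(0,255,255),1)
cv2.imwrite('pics/ov2.png',np.hstack([raw,im])[:, :800] if 0 else cv2.resize(np.hstack([raw,im]),(800,500)))
E
```

```text
(no output)
```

View pics/ov2.png

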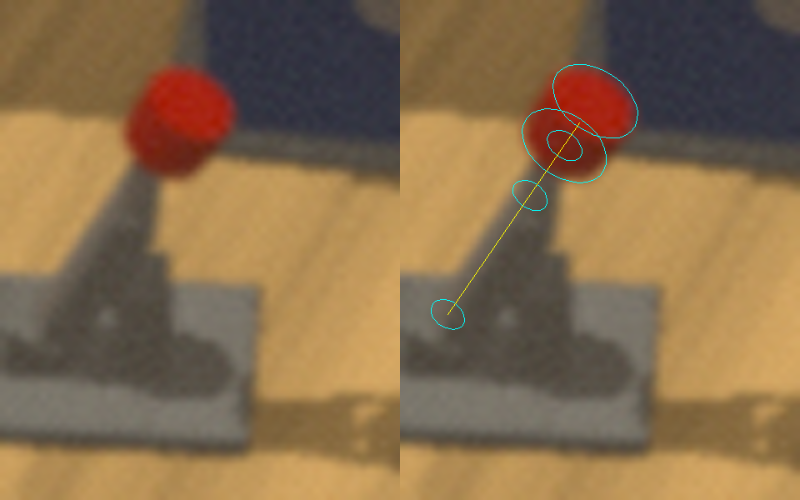

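jog_arm(
  motion=[
    [1,[0.0035,0.02,0],[0,0,0]],
    [1,[0,0.025,0],[0,0,0]],
    [1,[0,0.025,0],[0,0,0]],
    [1,[0,0.02,0],[0,0,0]],
    [1,[0,0.02,0],[0,0,0]],
    [1,[0,0.015,0],[0,0,0]],
    [1,[0,0.01,0],[0,0,0]],
    [1,[0,0.01,0],[0,0,0]],
    [1,[0,0,0],[0,0,0]],
    [1,[0,0,0],[0,0,0]],
  ],
)

```text
clock: 3.12
tcp_pos: [0.4784, 0.2858, 0.1431]
orientation: [-0.979, 0.663, -1.058]
contact_force: [0.1, -0.2, 0.2]
grip_width: 0.0854
```

```bash
python3 - <<'E'
from h import *
goto(head,Rpin); print(r.get_obs()['joints'].round(2))
f=grab('top','top2.png');g=grab('side','side2.png')
cv2.imwrite('pics/v2.png',np.hstack([cv2.resize(x['image'][b:b+100,c:c+100,::-1],(400,400)) for x,b,c in((f,170,200),(g,205,260))]))
E
```

```text
tcp [0.4784 0.2858 0.1431] turn deg [ 0.18  0.51 -0.22] shift now-axes mm [ 5.4  8.1 -0.2] shift new-axes [ 5.4  8.1 -0.2] F [ 0.1 -0.2  0.2] w 0.0854 t 3.12
[-1.09  0.3   0.41  2.27  0.17  0.17 -0.5 ]
```

View pics/v2.png

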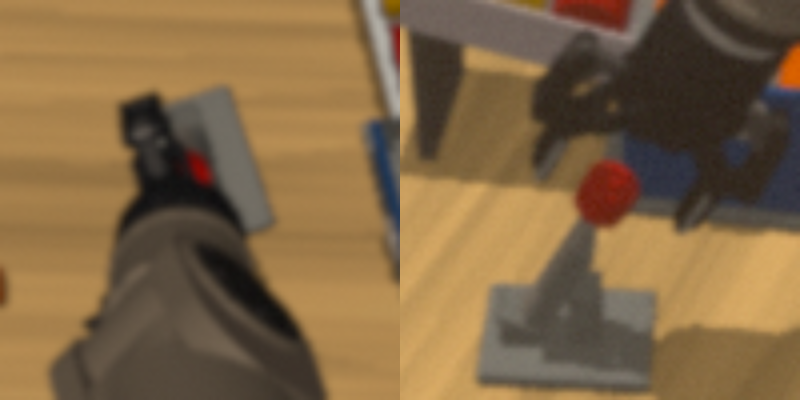

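jog_arm(
  motion=[
    [1,[0,-0.02,0],[0,0,0]],
    [1,[0,-0.025,0],[0,0,0]],
    [1,[0,-0.025,0],[0,0,0]],
    [1,[0,-0.02,0],[0,0,0]],
    [1,[0,-0.015,0],[0,0,0]],
    [1,[0,0,0],[0,0,0]],
  ],
)

```text
clock: 3.72
tcp_pos: [0.4354, 0.2698, 0.241]
orientation: [-0.973, 0.664, -1.056]
contact_force: [-0.0, 0.2, 0.4]
grip_width: 0.0853
```

```bash
cat >> h.py <<'E'
t16=np.radians(15)
a2=np.array([0,0,np.cos(t16)])-h*np.sin(t16)
Rg=frame(-a2,[-h[1],h[0],0])
E
python3 - <<'E'
from h import *
goto(head+a*.1,Rg); print(r.get_obs()['joints'].round(2))
E
```

```text
tcp [0.4354 0.2698 0.241 ] turn deg [ -9.05 -89.23   8.29] shift now-axes mm [ 6.1 16.  -1.9] shift new-axes [ 1.2 16.1 -6. ] F [-0.   0.2  0.4] w 0.0853 t 3.72
[-1.31  0.01  0.55  2.28  0.37  0.45 -0.68]
```

jog_arm(
  motion=[
    [1,[0,0,0],[-0.65,-6.4,0.6]],
    [1,[0,0,0],[-0.65,-6.4,0.6]],
    [1,[0,0,0],[-0.65,-6.4,0.6]],
    [1,[0,0,0],[-0.65,-6.4,0.6]],
    [1,[0,0,0],[-0.65,-6.4,0.6]],
    [1,[0,0,0],[-0.65,-6.4,0.6]],
    [1,[0,0,0],[-0.65,-6.4,0.6]],
  ],
)

```text
clock: 4.3
tcp_pos: [0.4356, 0.2689, 0.2377]
orientation: [-1.314, 0.088, -0.507]
contact_force: [-0.1, -0.7, -0.5]
grip_width: 0.0851
```

jog_arm(
  motion=[
    [1,[0,0,0],[-0.65,-6.4,0.6]],
    [1,[0,0,0],[-0.65,-6.4,0.6]],
    [1,[0,0,0],[-0.65,-6.4,0.6]],
    [1,[0,0,0],[-0.65,-6.4,0.6]],
    [1,[0,0,0],[-0.65,-6.4,0.6]],
    [1,[0,0,0],[-0.65,-6.4,0.6]],
    [1,[0,0,0],[-0.65,-6.4,0.6]],
    [1,[0,0,0],[0,0,0]],
  ],
)

```text
clock: 4.97
tcp_pos: [0.4358, 0.2695, 0.2378]
orientation: [-1.5, -0.494, 0.096]
contact_force: [0.4, 0.5, -0.1]
grip_width: 0.0853
```

```bash
python3 - <<'E'
from h import *
goto(head+a*.06,Rg);goto(head,Rg); print(r.get_obs()['joints'].round(2))
E
```

```text
tcp [0.4358 0.2695 0.2378] turn deg [ 0.26  0.64 -0.29] shift now-axes mm [ 9.6 52.3 -5.5] shift new-axes [ 9.4 52.3 -5.6] F [ 0.4  0.5 -0.1] w 0.0853 t 4.97
tcp [0.4358 0.2695 0.2378] turn deg [ 0.26  0.64 -0.29] shift now-axes mm [ 21.4 111.1  -5.3] shift new-axes [ 20.9 111.2  -5.6] F [ 0.4  0.5 -0.1] w 0.0853 t 4.97
[-1.16  0.1   0.47  2.15  0.07  0.66  1.2 ]
```

jog_arm(
  motion=[
    [1,[0.005,0.025,-0.003],[0,0.3,0]],
    [1,[0.005,0.025,-0.003],[0,0.3,0]],
    [1,[0.004,0.02,0],[0,0,0]],
    [1,[0.003,0.015,0],[0,0,0]],
    [1,[0.003,0.014,0],[0,0,0]],
    [1,[0.001,0.01,0],[0,0,0]],
    [1,[0,0,0],[0,0,0]],
    [1,[0,0,0],[0,0,0]],
  ],
)

```text
clock: 5.63
tcp_pos: [0.483, 0.2793, 0.1378]
orientation: [-1.501, -0.48, 0.083]
contact_force: [-0.0, -0.6, 1.2]
grip_width: 0.0856
```

```bash
python3 - <<'E'
from h import *
goto(head,Rg); print(r.get_obs()['joints'].round(2))
f=grab('top','top3.png');g=grab('side','side3.png')
cv2.imwrite('pics/v3.png',np.hstack([cv2.resize(x['image'][b:b+100,c:c+100,::-1],(400,400)) for x,b,c in((f,170,200),(g,205,260))]))
E
```

```text
tcp [0.483  0.2793 0.1378] turn deg [ 0.36 -0.33 -0.3 ] shift now-axes mm [0.9 2.3 2.3] shift new-axes [0.9 2.3 2.3] F [-0.  -0.6  1.2] w 0.0856 t 5.63
[-1.01  0.35  0.4   2.14 -0.13  0.44  1.39]
```

View pics/v3.png

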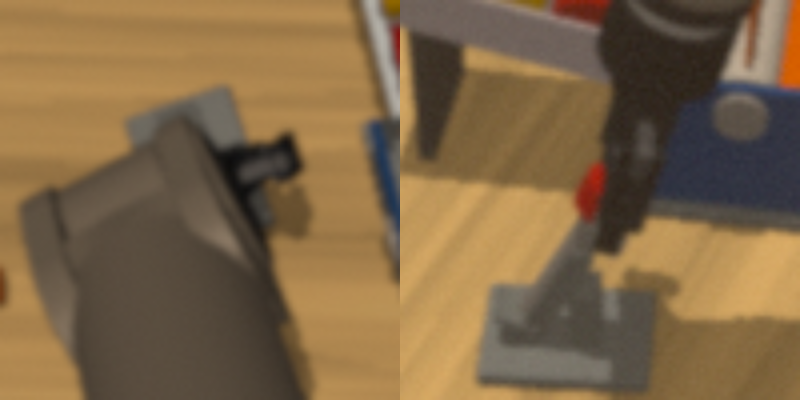

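jog_arm(
  force=60,
  motion=[
    [1,[0.001,0.002,0.0023],[0,0,0]],
    [0.5,[0,0,0],[0,0,0]],
    [0.5,[0,0,0],[0,0,0]],
    [0.3,[0,0,0],[0,0,0]],
    [0.3,[0,0,0],[0,0,0]],
    [0.2,[0,0,0],[0,0,0]],
    [0.2,[0,0,0],[0,0,0]],
    [0.2,[0,0,0],[0,0,0]],
    [0.2,[0,0,0],[0,0,0]],
    [0.2,[0,0,0],[0,0,0]],
  ],
)

```text
clock: 6.57
tcp_pos: [0.4838, 0.2824, 0.1369]
orientation: [-1.5, -0.482, 0.084]
contact_force: [-2.7, -0.9, 5.5]
grip_width: 0.0325
```

```bash
python3 - <<'E'
from h import *
goto(head,Rg)
Rc=R.from_rotvec(r.get_obs()['orientation']).as_matrix();print('pin axis in tool',Rc.T@a)
E
```

```text
tcp [0.4838 0.2824 0.1369] turn deg [ 0.31 -0.26 -0.24] shift now-axes mm [-0.7  1.  -0.2] shift new-axes [-0.7  1.  -0.2] F [-2.7 -0.9  5.5] w 0.0325 t 6.57
pin axis in tool [-0.19493525 -0.98079696 -0.00612952]
```

jog_arm(
  motion=[
    [0.2,[-0.001,-0.005,0],[0,0,0]],
    [0.2,[-0.002,-0.01,0],[0,0,0]],
    [0.2,[-0.003,-0.015,0],[0,0,0]],
    [0.2,[-0.003,-0.015,0],[0,0,0]],
    [0.2,[-0.003,-0.015,0],[0,0,0]],
    [0.2,[-0.003,-0.015,0],[0,0,0]],
    [0.2,[-0.003,-0.015,0],[0,0,0]],
    [0.2,[-0.002,-0.01,0],[0,0,0]],
  ],
)

```text
clock: 7.23
tcp_pos: [0.4411, 0.266, 0.2294]
orientation: [-1.5, -0.482, 0.083]
contact_force: [0.2, 0.6, -2.1]
grip_width: 0.0326
```

```bash
python3 - <<'E'
from h import *
goto(head+a*.1,Rg); print(r.get_obs()['joints'].round(2))
g=grab('side','side4.png')
cv2.imwrite('pics/v4.png',cv2.resize(g['image'][160:320,260:420,::-1],(560,560),interpolation=cv2.INTER_CUBIC))
E
```

```text
tcp [0.4411 0.266  0.2294] turn deg [ 0.31 -0.28 -0.25] shift now-axes mm [ 0.5  4.  -0.4] shift new-axes [ 0.5  4.  -0.4] F [ 0.2  0.6 -2.1] w 0.0326 t 7.23
[-1.17  0.12  0.49  2.15  0.05  0.64  1.21]
```

View pics/v4.png

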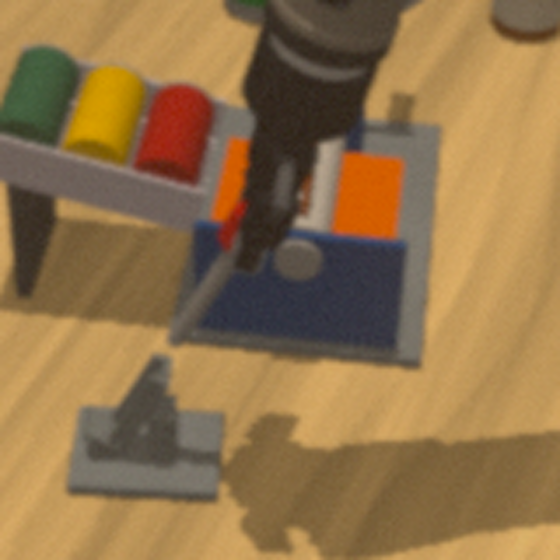

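```bash
cat >> h.py <<'E'
def upright(p):
    "target R after minimal rotation bringing tool-frame axis p to vertical"
    Rc=R.from_rotvec(r.get_obs()['orientation']).as_matrix();c=Rc@(p/np.linalg.norm(p))
    ax=np.cross(c,[0,0,1.]);s=np.linalg.norm(ax);
    return R.from_rotvec(ax/s*np.arctan2(s,c[2])).as_matrix()@Rc
E
python3 - <<'E'
from h import *
p=np.array([-.195,-.981,-.006])
goto([.46,.275,.36],upright(p))
E
```

```text
tcp [0.4412 0.2664 0.2305] turn deg [-0.18 -0.12 26.08] shift now-axes mm [  53.1 -119.9    1. ] shift new-axes [  -5.  -131.     0.6] F [ 1.  -1.2 -0.4] w 0.0318 t 7.28
```

jog_arm(
  motion=[
    [0.2,[0,0,0],[0,0,6.5]],
    [0.2,[0,0,0],[0,0,6.5]],
    [0.2,[0,0,0],[0,0,6.5]],
    [0.2,[0,0,0],[0,0,6.5]],
    [0.2,[-0.001,-0.026,0],[0,0,0]],
    [0.2,[-0.001,-0.026,0],[0,0,0]],
    [0.2,[-0.001,-0.026,0],[0,0,0]],
    [0.2,[-0.001,-0.026,0],[0,0,0]],
    [0.2,[-0.001,-0.026,0],[0,0,0]],
    [0.2,[0,0,0],[0,0,0]],
  ],
)

```text
clock: 8.12
tcp_pos: [0.4632, 0.2754, 0.361]
orientation: [-1.584, -0.139, 0.433]
contact_force: [0.7, 0.3, -1.8]
grip_width: 0.0322
```

```bash
python3 - <<'E'
from h import *
goto(mouth+[0,0,.195],None); print(r.get_obs()['joints'].round(2))
g=grab('side','side5.png');f=grab('top','top5.png')
cv2.imwrite('pics/v5.png',cv2.resize(g['image'][80:320,220:460,::-1],(580,580),interpolation=cv2.INTER_CUBIC))
E
```

```text
tcp [0.4632 0.2754 0.361 ] turn deg [0. 0. 0.] shift now-axes mm [ -69.    15.  -301.5] shift new-axes [ -69.    15.  -301.5] F [ 0.7  0.3 -1.8] w 0.0322 t 8.12
[-1.02  0.28  0.51  1.64 -0.16  1.44  1.45]
```

View pics/v5.png

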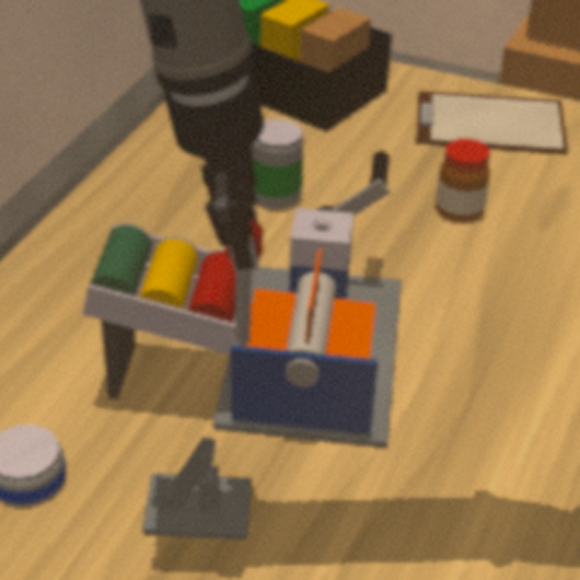

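jog_arm(
  motion=[
    [0.2,[-0.005,0,-0.02],[0,0,0]],
    [0.2,[-0.007,0.001,-0.03],[0,0,0]],
    [0.2,[-0.007,0.001,-0.035],[0,0,0]],
    [0.2,[-0.009,0.001,-0.035],[0,0,0]],
    [0.2,[-0.009,0.001,-0.035],[0,0,0]],
    [0.2,[-0.008,0.001,-0.035],[0,0,0]],
    [0.2,[-0.008,0.001,-0.035],[0,0,0]],
    [0.2,[-0.007,0.001,-0.035],[0,0,0]],
    [0.2,[-0.006,0.001,-0.028],[0,0,0]],
    [0.2,[-0.003,0.001,-0.013],[0,0,0]],
  ],
)

```text
clock: 9.05
tcp_pos: [0.5019, -0.0362, 0.3613]
orientation: [-1.588, -0.127, 0.436]
contact_force: [-0.7, -0.2, -0.7]
grip_width: 0.0322
```

jog_arm(
  motion=[
    [0.2,[0,0,0],[0,0,0]],
    [0.2,[0,0,0],[0,0,0]],
  ],
)

```text
clock: 9.22
tcp_pos: [0.5022, -0.0318, 0.3611]
orientation: [-1.586, -0.13, 0.439]
contact_force: [-1.3, 0.9, -2.2]
grip_width: 0.0321
```

```bash
python3 - <<'E'
from h import *
goto(mouth+[0,0,.165],None); o=r.get_obs();print(o['joints'].round(2))
Rc=R.from_rotvec(o['orientation']).as_matrix()
g=grab('side','side6.png');f=grab('top','top6.png')
ims=[]
p=Rc@np.array([-.195,-.981,-.006]);p/=np.linalg.norm(p);print('axis',p.round(3))
for F,(x0,y0,w,hh) in((g,(310,60,90,130)),(f,(320,150,90,130))):
    im=cv2.resize(F['image'][y0:y0+hh,x0:x0+w,::-1],None,fx=4.4,fy=4.4,interpolation=cv2.INTER_CUBIC)
    for q,c in((o['tcp_pos'],(0,255,255)),(o['tcp_pos']-.118*p,(0,255,0)),(mouth,(255,255,0))):
        cv2.circle(im,tuple(int(v) for v in (proj(F,q)[0]-[x0,y0]+.5)*4.4),3,c,1)
    ims.append(im)
cv2.imwrite('pics/v6.png',np.hstack(ims))
E
```

```text
tcp [ 0.5022 -0.0318  0.3611] turn deg [0. 0. 0.] shift now-axes mm [ 8.4 30.1 -0.5] shift new-axes [ 8.4 30.1 -0.5] F [-1.3  0.9 -2.2] w 0.0321 t 9.22
[-0.66  0.22  0.68  1.74 -0.06  1.41  1.97]
axis [ 0.003 -0.001  1.   ]
```

View pics/v6.png

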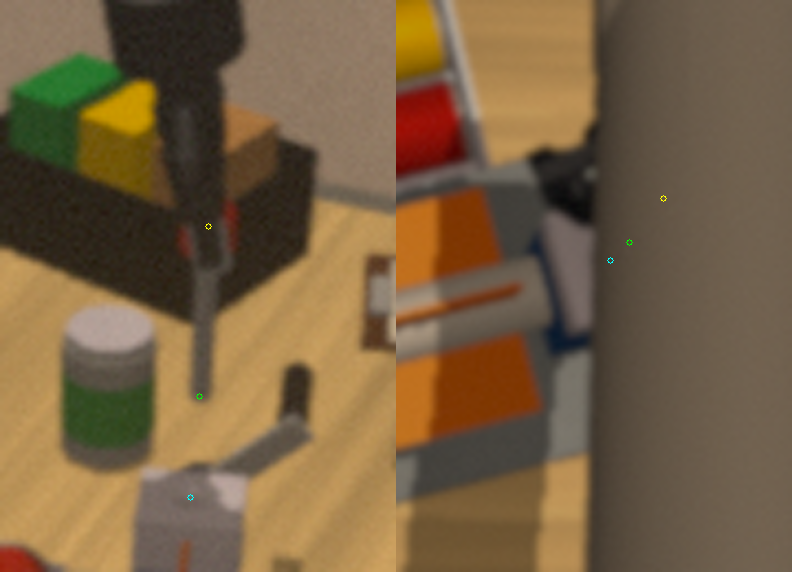

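```bash
python3 - <<'E'
from h import *
g=load('side');o=r.get_obs();C=cloud(g)
for s in(.02,.035,.05,.065,.08,.095,.11,.115):
    q=proj(g,o['tcp_pos']-[0,0,s])[0]; u,v=int(round(q[0])),int(round(q[1]))
    print(s,u,v,(C[v,u]-o['tcp_pos']).round(4))
d=R.from_rotvec(g['orientation']).as_matrix()[:,2];print(d)
E
```

```text
0.02 356 118 [-0.0089  0.0244 -0.0056]
0.035 356 123 [-0.002   0.0038 -0.0326]
0.05 356 128 [-0.0034  0.0056 -0.0463]
0.065 355 133 [-0.0007  0.0039 -0.0632]
0.08 355 138 [-0.0017  0.0045 -0.078 ]
0.095 355 142 [-0.0018  0.0031 -0.0913]
0.11 354 147 [-0.0019  0.009  -0.1037]
0.115 354 149 [-0.0005  0.0045 -0.1131]
[ 0.33038897 -0.70037317 -0.63270889]
```

jog_arm(
  motion=[
    [0.2,[0.0023,0,-0.0005],[0,0,0]],
    [0.2,[0.0029,0.0143,0],[0,0,0]],
    [0.2,[0.0029,0.0143,0],[0,0,0]],
    [0.2,[0.0029,0.0143,0],[0,0,0]],
    [0.2,[0.0029,0.0143,0],[0,0,0]],
    [0.2,[0,0,0],[0,0,0]],
  ],
)

```text
clock: 9.82
tcp_pos: [0.5043, -0.0297, 0.3011]
orientation: [-1.586, -0.132, 0.444]
contact_force: [-0.5, -0.9, -2.1]
grip_width: 0.0324
```

```bash
python3 - <<'E'
from h import *
goto(mouth+[0,0,.073],None); o=r.get_obs()
g=grab('side','side7.png');f=grab('top','top7.png')
cv2.imwrite('pics/v7.png',np.hstack([cv2.resize(F['image'][y0:y0+60,x0:x0+60,::-1],(400,400),interpolation=cv2.INTER_CUBIC) for F,x0,y0 in((g,325,125),(f,340,170))]))
E
```

```text
tcp [ 0.5043 -0.0297  0.3011] turn deg [0. 0. 0.] shift now-axes mm [12.2 61.9 -1.5] shift new-axes [12.2 61.9 -1.5] F [-0.5 -0.9 -2.1] w 0.0324 t 9.82
```

View pics/v7.png

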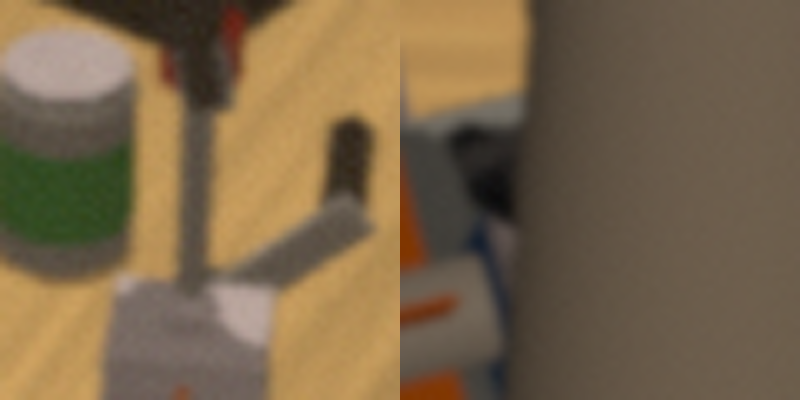

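jog_arm(
  motion=[
    [0.2,[0.0015,0.008,-0.0015],[0,0,0]],
    [0.2,[0.0015,0.008,0],[0,0,0]],
    [0.2,[0.001,0.006,0],[0,0,0]],
    [0.2,[0,0,0],[0,0,0]],
  ],
)

```text
clock: 10.25
tcp_pos: [0.5052, -0.0328, 0.2801]
orientation: [-1.586, -0.132, 0.44]
contact_force: [-0.2, 0.4, -2.1]
grip_width: 0.0326
```

```bash
python3 - <<'E'
from h import *
goto(mouth+[0,0,.073],None)
E
```

```text
tcp [ 0.5052 -0.0328  0.2801] turn deg [0. 0. 0.] shift now-axes mm [ 8.2 41.3  1.6] shift new-axes [ 8.2 41.3  1.6] F [-0.2  0.4 -2.1] w 0.0326 t 10.25
```

jog_arm(
  motion=[
    [0.2,[0.001,0.005,0.001],[0,0,0]],
    [0.2,[0.001,0.005,0],[0,0,0]],
    [0.2,[0,0,0],[0,0,0]],
  ],
)

```text
clock: 10.5
tcp_pos: [0.5051, -0.0319, 0.2703]
orientation: [-1.587, -0.133, 0.44]
contact_force: [-0.9, -0.2, -1.9]
grip_width: 0.0323
```

```bash
python3 - <<'E'
from h import *
goto(mouth+[0,0,.073],None)
g=grab('side');cv2.imwrite('pics/v8.png',cv2.resize(g['image'][125:205,315:395,::-1],(560,560),interpolation=cv2.INTER_CUBIC))
E
```

```text
tcp [ 0.5051 -0.0319  0.2703] turn deg [0. 0. 0.] shift now-axes mm [ 5.9 31.8  0.7] shift new-axes [ 5.9 31.8  0.7] F [-0.9 -0.2 -1.9] w 0.0323 t 10.5
```

View pics/v8.png

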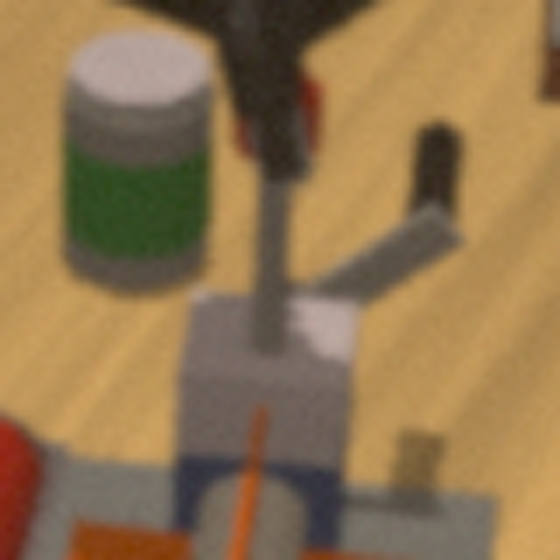

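jog_arm(
  motion=[
    [0.2,[0.001,0.006,0],[0,0,0]],
    [0.2,[0.001,0.006,0],[0,0,0]],
    [0.2,[0.001,0.006,0],[0,0,0]],
    [0.2,[0,0,0],[0,0,0]],
  ],
)

```text
clock: 10.88
tcp_pos: [0.5043, -0.0323, 0.2516]
orientation: [-1.587, -0.132, 0.44]
contact_force: [-0.2, -0.9, -1.2]
grip_width: 0.0322
```

jog_arm(
  motion=[
    [0.2,[0.001,0.004,0],[0,0,0]],
    [0.2,[0.001,0.004,0],[0,0,0]],
    [0.2,[0,0,0],[0,0,0]],
  ],
)

```text
clock: 11.13
tcp_pos: [0.5052, -0.0321, 0.244]
orientation: [-1.587, -0.133, 0.439]
contact_force: [-1.0, 0.1, -1.3]
grip_width: 0.0322
```

```bash
python3 - <<'E'
from h import *
goto(mouth+[0,0,.073],None)
g=grab('side');cv2.imwrite('pics/v9.png',cv2.resize(g['image'][125:205,315:395,::-1],(560,560),interpolation=cv2.INTER_CUBIC))
E
```

```text
tcp [ 0.5052 -0.0321  0.244 ] turn deg [0. 0. 0.] shift now-axes mm [0.8 5.9 0.9] shift new-axes [0.8 5.9 0.9] F [-1.   0.1 -1.3] w 0.0322 t 11.13
```

View pics/v9.png

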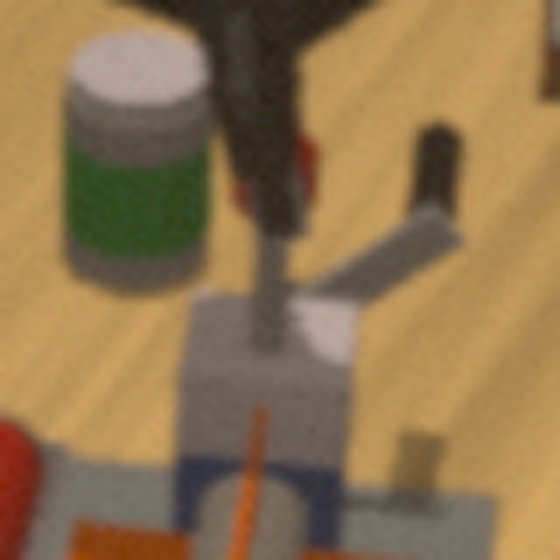

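jog_arm(
  motion=[
    [0.2,[0.0005,0.002,0],[0,0,0]],
    [0.2,[0.0005,0.002,0],[0,0,0]],
    [0.2,[0,0,0],[0,0,0]],
  ],
)

```text
clock: 11.43
tcp_pos: [0.5056, -0.0321, 0.2404]
orientation: [-1.587, -0.133, 0.439]
contact_force: [-0.8, -0.6, -2.4]
grip_width: 0.0322
```

Release slowly and back off along the tool.

jog_arm(
  motion=[
    [0.4,[0,0,0],[0,0,0]],
    [0.5,[0,0,0],[0,0,0]],
    [0.6,[0,0,0],[0,0,0]],
    [0.8,[0,0,0],[0,0,0]],
    [1,[0,0,0],[0,0,0]],
    [1,[0,0,0],[0,0,0]],
    [1,[0,0,0],[0,0,0]],
    [1,[0,0,0],[0,0,0]],
  ],
)

```text
clock: 12.1
tcp_pos: [0.5057, -0.0322, 0.2407]
orientation: [-1.587, -0.134, 0.439]
contact_force: [0.2, 0.1, 1.1]
grip_width: 0.0857
```

```bash
python3 - <<'E'
from h import *
goto(mouth+[0,0,.2],None)
g=grab('side');cv2.imwrite('pics/v10.png',cv2.resize(g['image'][125:205,315:395,::-1],(560,560),interpolation=cv2.INTER_CUBIC))
E
```

```text
tcp [ 0.5057 -0.0322  0.2407] turn deg [0. 0. 0.] shift now-axes mm [ -25.1 -121.8    0.5] shift new-axes [ -25.1 -121.8    0.5] F [0.2 0.1 1.1] w 0.0857 t 12.1
```

View pics/v10.png

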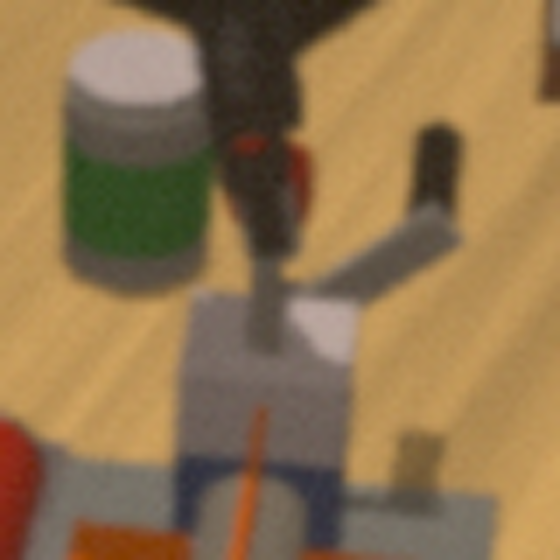

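jog_arm(
  motion=[
    [1,[-0.002,-0.01,0],[0,0,0]],
    [1,[-0.004,-0.02,0],[0,0,0]],
    [1,[-0.005,-0.025,0],[0,0,0]],
    [1,[-0.005,-0.025,0],[0,0,0]],
    [1,[-0.005,-0.025,0],[0,0,0]],
    [1,[-0.003,-0.015,0],[0,0,0]],
    [1,[0,0,0],[0,0,0]],
  ],
)

```text
clock: 12.73
tcp_pos: [0.5069, -0.0322, 0.367]
orientation: [-1.587, -0.138, 0.433]
contact_force: [0.1, -0.8, 0.4]
grip_width: 0.0853
```

```bash
cat >> h.py <<'E'
def handle(th): return mouth+[0,0,-.065]-.14*dy_+.08*(np.sin(th)*dx_+[0,0,np.cos(th)])
E
python3 - <<'E'
from h import *
th=-.78
Rcr=frame([0,0,-1.],dx_)
for s in(1,-1):
  goto(handle(th)-.012*dy_+[0,0,.12],frame([0,0,-1.],s*dx_))
print(handle(th),r.get_obs()['joints'].round(2))
g=grab('side','side11.png');f=grab('top','top11.png')
cv2.imwrite('pics/v11.png',np.hstack([cv2.resize(F['image'][y0:y0+120,x0:x0+120,::-1],(400,400),interpolation=cv2.INTER_CUBIC) for F,x0,y0 in((g,300,105),(f,330,150))]))
q=handle(th);C=cloud(g);print([C[146+k,376].round(3) for k in(-2,0,4)],proj(g,q))
E
```

```text
tcp [ 0.5069 -0.0322  0.367 ] turn deg [ 9.29 95.   -7.98] shift now-axes mm [ -53.7  103.  -144.1] shift new-axes [150.7  90.2 -58.4] F [ 0.1 -0.8  0.4] w 0.0853 t 12.73
tcp [ 0.5069 -0.0322  0.367 ] turn deg [ -7.78 -84.41  -9.06] shift now-axes mm [ -53.7  103.  -144.1] shift new-axes [-150.7   90.2   58.4] F [ 0.1 -0.8  0.4] w 0.0853 t 12.73
[ 0.48769726 -0.18144372  0.15687308] [-0.66  0.22  0.69  1.72 -0.07  1.42  1.98]
[array([ 0.497, -0.202,  0.164]), array([ 0.494, -0.196,  0.162]), array([ 0.485, -0.17 ,  0.165])] [[376.2623142  150.12730942]]
```

View pics/v11.png

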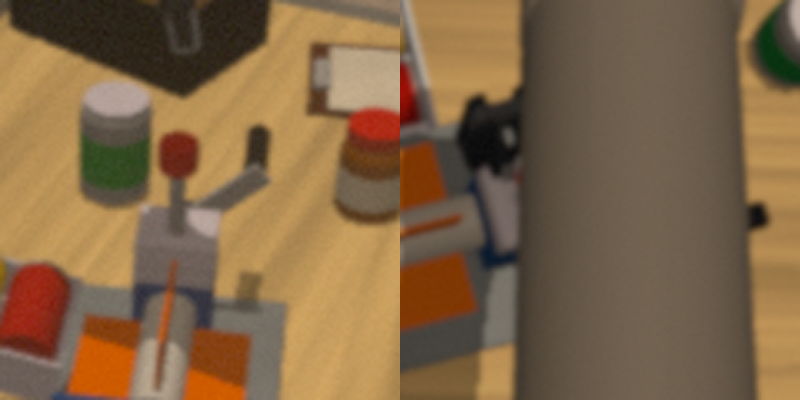

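jog_arm(
  motion=[
    [1,[0,0,0],[0.66,6.8,-0.57]],
    [1,[0,0,0],[0.66,6.8,-0.57]],
    [1,[0,0,0],[0.66,6.8,-0.57]],
    [1,[0,0,0],[0.66,6.8,-0.57]],
    [1,[0,0,0],[0.66,6.8,-0.57]],
    [1,[0,0,0],[0.66,6.8,-0.57]],
    [1,[0,0,0],[0.66,6.8,-0.57]],
  ],
)

```text
clock: 13.42
tcp_pos: [0.5046, -0.0318, 0.3618]
orientation: [-1.563, 0.462, -0.289]
contact_force: [-1.2, 0.1, 0.8]
grip_width: 0.0853
```

jog_arm(
  motion=[
    [1,[0,0,0],[0.66,6.8,-0.57]],
    [1,[0,0,0],[0.66,6.8,-0.57]],
    [1,[0,0,0],[0.66,6.8,-0.57]],
    [1,[0,0,0],[0.66,6.8,-0.57]],
    [1,[0,0,0],[0.66,6.8,-0.57]],
    [1,[0,0,0],[0.66,6.8,-0.57]],
    [1,[0,0,0],[0.66,6.8,-0.57]],
    [1,[0,0,0],[0,0,0]],
  ],
)

```text
clock: 14.08
tcp_pos: [0.5043, -0.0315, 0.3619]
orientation: [-1.33, 1.018, -1.01]
contact_force: [-0.3, -0.1, -0.7]
grip_width: 0.0855
```

```bash
cat >> h.py <<'E'
Rcr=frame([0,0,-1.],dx_)
E
python3 - <<'E'
from h import *
goto(handle(-.78)-.008*dy_+[0,0,.12],Rcr);print(r.get_obs()['joints'].round(2))
E
```

```text
tcp [ 0.5043 -0.0315  0.3619] turn deg [ 0.51 -0.41  0.02] shift now-axes mm [148.4  85.6 -54.3] shift new-axes [148.   85.1 -56.1] F [-0.3 -0.1 -0.7] w 0.0855 t 14.08
[-0.91  0.12  0.95  1.84 -0.1   1.24  0.33]
```

jog_arm(
  motion=[
    [1,[0.025,0,-0.009],[0.1,-0.1,0]],
    [1,[0.03,0,-0.011],[0.1,-0.1,0]],
    [1,[0.03,0,-0.011],[0.1,-0.1,0]],
    [1,[0.03,0,-0.011],[0.1,-0.1,0]],
    [1,[0.025,0,-0.01],[0.1,0,0]],
    [1,[0.008,0.01,-0.003],[0,0,0]],
    [1,[0,0.02,0],[0,0,0]],
    [1,[0,0.03,0],[0,0,0]],
    [1,[0,0.015,0],[0,0,0]],
    [1,[0,0,0],[0,0,0]],
  ],
)

```text
clock: 14.92
tcp_pos: [0.4898, -0.188, 0.2845]
orientation: [-1.331, 1.007, -0.998]
contact_force: [0.3, 1.2, -1.0]
grip_width: 0.0853
```

```bash
python3 - <<'E'
from h import *
goto(handle(-.78)-.008*dy_,Rcr);print(r.get_obs()['joints'].round(2))
g=grab('side','side12.png');f=grab('top','top12.png')
cv2.imwrite('pics/v12.png',np.hstack([cv2.resize(F['image'][y0:y0+120,x0:x0+120,::-1],(400,400),interpolation=cv2.INTER_CUBIC) for F,x0,y0 in((g,300,95),(f,360,150))]))
E
```

```text
tcp [ 0.4898 -0.188   0.2845] turn deg [ 0.31  0.42 -0.14] shift now-axes mm [  1.4 127.6   0.4] shift new-axes [  1.1 127.6  -0.2] F [ 0.3  1.2 -1. ] w 0.0853 t 14.92
[-0.56  0.29  0.99  1.91 -0.27  1.09  0.82]
```

View pics/v12.png

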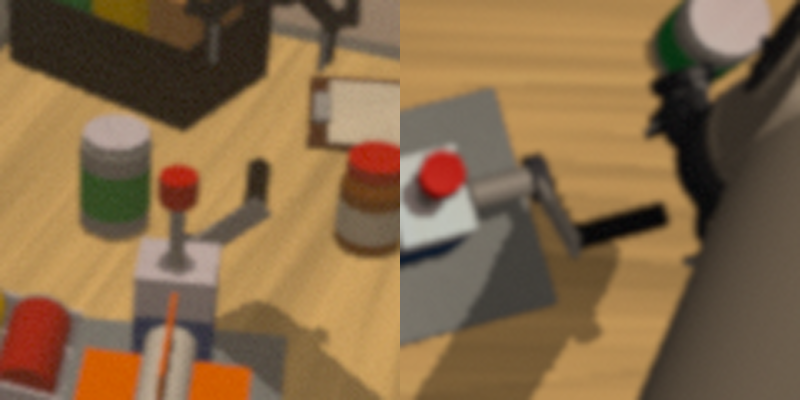

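jog_arm(
  motion=[
    [1,[0.0005,0.025,0],[0.3,0.4,0]],
    [1,[0.0005,0.03,0],[0,0,0]],
    [1,[0,0.03,0],[0,0,0]],
    [1,[0,0.02,0],[0,0,0]],
    [1,[0,0.018,0],[0,0,0]],
    [1,[0,0,0],[0,0,0]],
  ],
)

```text
clock: 15.52
tcp_pos: [0.4924, -0.1891, 0.1636]
orientation: [-1.321, 1.006, -1.009]
contact_force: [-1.7, -0.1, -0.2]
grip_width: 0.0857
```

```bash
python3 - <<'E'
from h import *
goto(handle(-.78)-.008*dy_,Rcr);print(r.get_obs()['joints'].round(2))
g=grab('side','side13.png');f=grab('top','top13.png')
cv2.imwrite('pics/v13.png',np.hstack([cv2.resize(F['image'][y0:y0+90,x0:x0+90,::-1],(400,400),interpolation=cv2.INTER_CUBIC) for F,x0,y0 in((g,320,105),(f,380,170))]))
E
```

```text
tcp [ 0.4924 -0.1891  0.1636] turn deg [-0.22 -0.04 -0.06] shift now-axes mm [-0.6  6.7 -2.5] shift new-axes [-0.6  6.7 -2.5] F [-1.7 -0.1 -0.2] w 0.0857 t 15.52
[-0.41  0.46  0.85  2.03 -0.46  0.85  0.97]
```

View pics/v13.png

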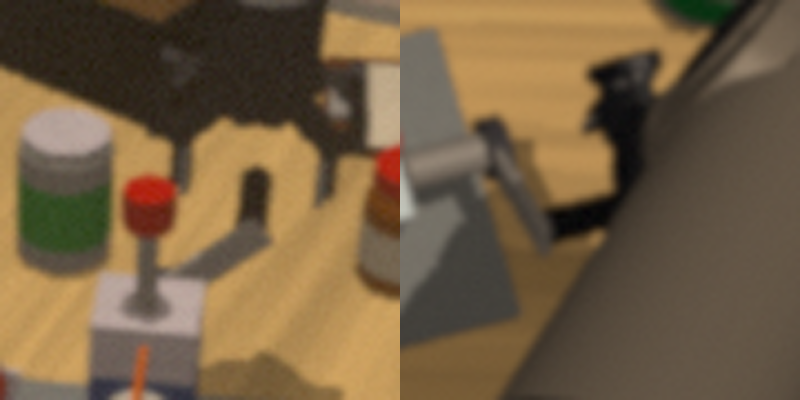

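jog_arm(
  force=20,
  motion=[
    [0.7,[0,0.005,-0.0025],[0,0,0]],
    [0.5,[0,0,0],[0,0,0]],
    [0.36,[0,0,0],[0,0,0]],
    [0.36,[0,0,0],[0,0,0]],
    [0.36,[0,0,0],[0,0,0]],
    [0.36,[0,0,0],[0,0,0]],
  ],
)

```text
clock: 16.12
tcp_pos: [0.491, -0.1905, 0.1606]
orientation: [-1.318, 1.005, -1.013]
contact_force: [1.0, 0.2, 0.6]
grip_width: 0.0304
```

jog_arm(
  motion=[
    [0.36,[0,-0.003,0.004],[0,0,0]],
    [0.36,[0,-0.003,0.004],[0,0,0]],
    [0.36,[0,-0.003,0.004],[0,0,0]],
    [0.36,[0,-0.003,0.004],[0,0,0]],
    [0.36,[0,-0.002,0.004],[0,0,0]],
    [0.36,[0,0,0],[0,0,0]],
  ],
)

```text
clock: 16.62
tcp_pos: [0.5064, -0.1866, 0.1743]
orientation: [-1.322, 1.012, -1.01]
contact_force: [-11.2, -3.1, 6.4]
grip_width: 0.0308
```

```bash
cat >> h.py <<'E'
def crank(n):
    o=r.get_obs();d=o['tcp_pos']-(mouth-[0,0,.065]);print('tcp disp x,y,z mm',(1e3*np.array([d@dx_,d@dy_,d[2]])).round(1),'F disp',round(o['contact_force']@dx_,1),round(o['contact_force']@dy_,1),round(o['contact_force'][2],1),'w',round(o['grip_width'],4),'t',round(o['clock'],2),o['joints'].round(2))
    g=grab('side');cv2.imwrite('pics/%s.png'%n,cv2.resize(g['image'][105:195,320:410,::-1],(450,450),interpolation=cv2.INTER_CUBIC))
E
python3 -c "
from h import *
crank('c1')"
```

```text
tcp disp x,y,z mm [ -39.6 -150.    74.3] F disp -11.6 0.0 6.4 w 0.0308 t 16.62 [-0.42  0.46  0.86  1.99 -0.46  0.88  0.95]
```

View pics/c1.png

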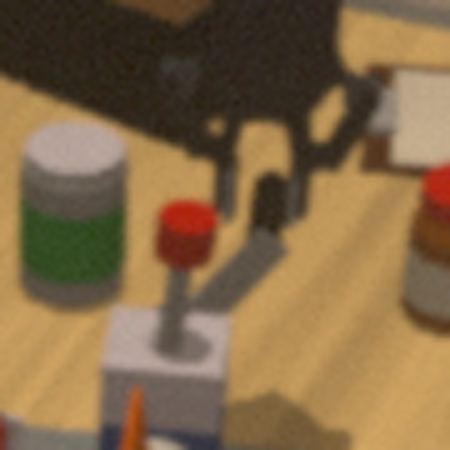

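jog_arm(
  motion=[
    [0.36,[0,-0.001,0.004],[0,0,0]],
    [0.36,[0,-0.001,0.004],[0,0,0]],
    [0.36,[0,-0.0015,0.004],[0,0,0]],
    [0.36,[0,-0.001,0.004],[0,0,0]],
    [0.36,[0,-0.001,0.004],[0,0,0]],
    [0.36,[0,0,0],[0,0,0]],
  ],
)

```text
clock: 17.17
tcp_pos: [0.5283, -0.1809, 0.1803]
orientation: [-1.321, 1.007, -1.012]
contact_force: [-4.5, -2.1, 3.3]
grip_width: 0.0307
```

```bash
python3 -c "
from h import *
crank('c2')"
```

```text
tcp disp x,y,z mm [ -17.  -150.3   80.3] F disp -4.9 -0.8 3.3 w 0.0307 t 17.17 [-0.42  0.48  0.85  1.95 -0.46  0.91  0.93]
```

View pics/c2.png

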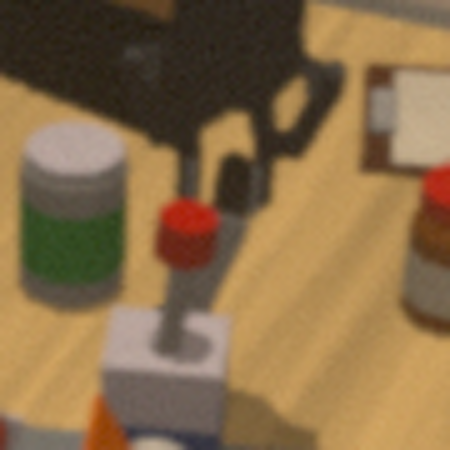

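jog_arm(
  motion=[
    [0.36,[0,-0.0005,0.003],[0,0,0]],
    [0.36,[0,-0.0005,0.003],[0,0,0]],
    [0.36,[0,0,0.003],[0,0,0]],
    [0.36,[0,0,0.003],[0,0,0]],
    [0.36,[0,0,0],[0,0,0]],
  ],
)

```text
clock: 17.63
tcp_pos: [0.5402, -0.1774, 0.1813]
orientation: [-1.32, 1.007, -1.013]
contact_force: [-4.8, -1.4, 2.3]
grip_width: 0.0312
```

```bash
python3 -c "
from h import *
crank('c3')"
```

```text
tcp disp x,y,z mm [  -4.6 -150.2   81.3] F disp -5.0 -0.0 2.3 w 0.0312 t 17.63 [-0.42  0.5   0.85  1.92 -0.47  0.92  0.92]
```

View pics/c3.png

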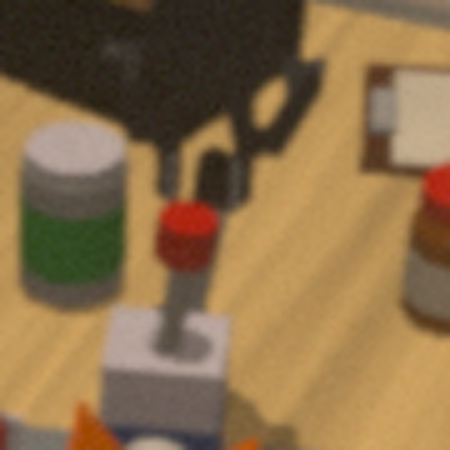

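jog_arm(
  motion=[
    [0.36,[0,0,0.003],[0,0,0]],
    [0.36,[0,0,0.003],[0,0,0]],
    [0.36,[0,0,0.003],[0,0,0]],
    [0.36,[0,0,0],[0,0,0]],
  ],
)

```text
clock: 18.02
tcp_pos: [0.5494, -0.1747, 0.1813]
orientation: [-1.319, 1.006, -1.013]
contact_force: [-2.6, -0.8, 2.0]
grip_width: 0.0309
```

```bash
python3 -c "
from h import *
crank('c4')"
```

```text
tcp disp x,y,z mm [   5.  -150.    81.3] F disp -2.7 -0.0 2.0 w 0.0309 t 18.02 [-0.42  0.51  0.84  1.91 -0.48  0.93  0.92]
```

View pics/c4.png

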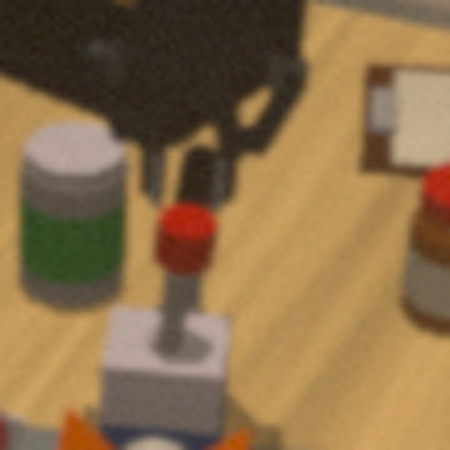

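jog_arm(
  motion=[
    [0.36,[0,0,0.003],[0,0,0]],
    [0.36,[0,0,0.003],[0,0,0]],
    [0.36,[0,0,0.003],[0,0,0]],
    [0.36,[0,0,0],[0,0,0]],
  ],
)

```text
clock: 18.4
tcp_pos: [0.5585, -0.172, 0.1813]
orientation: [-1.319, 1.005, -1.013]
contact_force: [-2.9, -1.3, 2.7]
grip_width: 0.0309
```

```bash
python3 -c "
from h import *
crank('c5')"
```

```text
tcp disp x,y,z mm [  14.4 -149.8   81.3] F disp -3.1 -0.4 2.7 w 0.0309 t 18.4 [-0.42  0.52  0.83  1.89 -0.48  0.94  0.91]
```

View pics/c5.png

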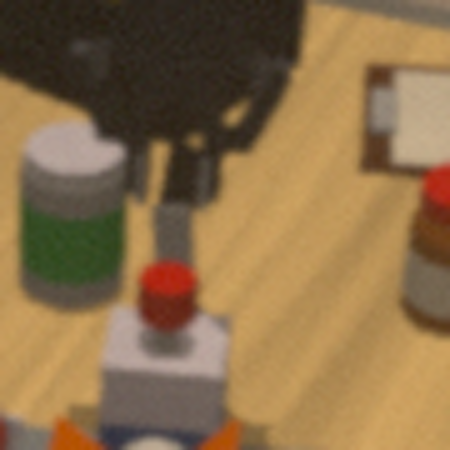

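jog_arm(
  motion=[
    [0.36,[0,0,-0.003],[0,0,0]],
    [0.6,[0,0,-0.001],[0,0,0]],
    [1,[0,0,0],[0,0,0]],
    [1,[0,0,0],[0,0,0]],
    [1,[0,0,0],[0,0,0]],
    [1,[0,-0.01,0],[0,0,0]],
    [1,[0,-0.03,0],[0,0,0]],
    [1,[0,-0.03,0],[0,0,0]],
    [1,[0,-0.03,0],[0,0,0]],
    [1,[0,0,0],[0,0,0]],
  ],
)

```text
clock: 19.28
tcp_pos: [0.5562, -0.1752, 0.2876]
orientation: [-1.314, 0.998, -1.02]
contact_force: [0.3, 0.2, -1.1]
grip_width: 0.0853
```

```bash
python3 - <<'E'
from h import *
crank('c6')
g=load('side')
C=cloud(g);hs=cv2.cvtColor(g['image'],cv2.COLOR_RGB2HSV)
m=((hs[...,0]<6)|(hs[...,0]>174))&(hs[...,1]>170)&(hs[...,2]>60);m[:,:335]=0;m[:140]=0;m[200:]=0;m[:,380:]=0
P=C[m];print(m.sum(),np.median(P,0).round(4),np.percentile(P[:,2],[5,50,95]))
top=P[P[:,2]>np.percentile(P[:,2],60)];print(top.mean(0))
goto(mouth+[0,0,.1],Rcr)
E
```

```text
tcp disp x,y,z mm [  11.4 -152.3  187.6] F disp 0.4 0.1 -1.1 w 0.0853 t 19.28 [-0.51  0.4   0.94  1.79 -0.36  1.12  0.82]
75 [ 0.5022 -0.024   0.207 ] [0.19131475 0.20699041 0.20970324]
[ 0.50295139 -0.03041737  0.20858831]
tcp [ 0.5553 -0.1743  0.2849] turn deg [-0.75 -0.18  0.17] shift now-axes mm [-151.2   19.3  -11.5] shift new-axes [-151.2   19.9  -10.8] F [-0.3 -0.5 -0.4] w 0.0852 t 19.33
```

View pics/c6.png

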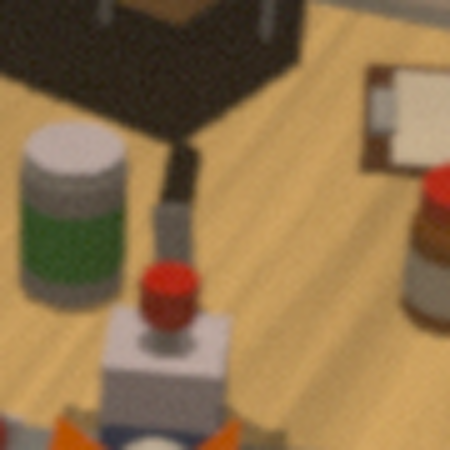

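jog_arm(
  force=60,
  motion=[
    [0,[-0.02,0,0],[-0.75,0,0]],
    [0,[-0.03,0,-0.002],[0,0,0]],
    [0,[-0.03,0,-0.003],[0,0,0]],
    [0,[-0.03,0,-0.003],[0,0,0]],
    [0,[-0.03,0,-0.002],[0,0,0]],
    [0,[-0.011,0,-0.001],[0,0,0]],
    [0,[0,0,0],[0,0,0]],
    [0,[0,0,0],[0,0,0]],
    [0,[0,0,0],[0,0,0]],
  ],
)

```text
clock: 20.08
tcp_pos: [0.5031, -0.0314, 0.2812]
orientation: [-1.329, 1.014, -1.009]
contact_force: [-0.3, -0.7, 0.4]
grip_width: -0.0
```

```bash
python3 - <<'E'
from h import *
goto([.504,-.0315,.232],Rcr);crank('c7')
E
```

```text
tcp [ 0.5031 -0.0314  0.2812] turn deg [ 0.36 -0.23  0.05] shift now-axes mm [ 0.3 49.1  1.2] shift new-axes [ 0.3 49.2  0.8] F [-0.3 -0.7  0.4] w -0.0 t 20.08
tcp disp x,y,z mm [ -1.3   0.5 181.2] F disp -0.4 -0.6 0.4 w -0.0 t 20.08 [-0.9   0.24  0.99  1.96 -0.22  1.07  0.46]
```

View pics/c7.png

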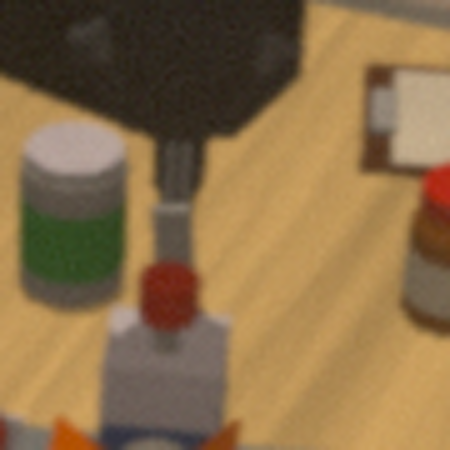

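jog_arm(
  motion=[
    [0,[0,0.015,0.001],[0,0,0]],
    [0,[0,0.015,0],[0,0,0]],
    [0,[0,0.013,0],[0,0,0]],
    [0,[0,0,0],[0,0,0]],
  ],
)

```text
clock: 20.47
tcp_pos: [0.5025, -0.0316, 0.2361]
orientation: [-1.332, 1.018, -1.009]
contact_force: [-0.2, 1.3, -1.1]
grip_width: -0.0002
```

jog_arm(
  motion=[
    [0,[0,0.003,0],[0,0,0]],
    [0,[0,0.003,0],[0,0,0]],
    [0,[0,0.003,0],[0,0,0]],
    [0,[0,0.002,0],[0,0,0]],
    [0,[0,0,0],[0,0,0]],
  ],
)

```text
clock: 20.88
tcp_pos: [0.504, -0.0304, 0.2274]
orientation: [-1.329, 1.013, -1.008]
contact_force: [0.3, -0.4, 0.1]
grip_width: 0.0001
```

jog_arm(
  motion=[
    [0,[0,0.002,0],[0,0,0]],
    [0,[0,0.002,0],[0,0,0]],
    [0,[0,0.002,0],[0,0,0]],
    [0,[0,0.002,0],[0,0,0]],
    [0,[0,0,0],[0,0,0]],
  ],
)

```text
clock: 21.3
tcp_pos: [0.5047, -0.0304, 0.22]
orientation: [-1.328, 1.012, -1.009]
contact_force: [0.2, -0.7, 4.4]
grip_width: 0.0001
```

jog_arm(
  motion=[
    [0,[0,0.002,0],[0,0,0]],
    [0,[0,0.002,0],[0,0,0]],
    [0,[0,0.001,0],[0,0,0]],
    [0,[0,0,0],[0,0,0]],
  ],
)

```text
clock: 21.63
tcp_pos: [0.5046, -0.0304, 0.215]
orientation: [-1.328, 1.012, -1.009]
contact_force: [0.1, -0.9, 5.0]
grip_width: -0.0003
```

jog_arm(
  motion=[
    [0,[0,0.002,0],[0,0,0]],
    [0,[0,0.001,0],[0,0,0]],
    [0,[0,0.001,0],[0,0,0]],
    [0,[0,0,0],[0,0,0]],
  ],
)

```text
clock: 21.97
tcp_pos: [0.5046, -0.0304, 0.211]
orientation: [-1.328, 1.012, -1.009]
contact_force: [-0.5, 0.5, 4.3]
grip_width: -0.0
```

```bash
python3 -c "
from h import *
crank('c8')"
```

```text
tcp disp x,y,z mm [  0.4   1.1 111. ] F disp -0.4 0.6 4.3 w -0.0 t 21.97 [-0.81  0.35  0.92  2.04 -0.34  0.92  0.57]
```

View pics/c8.png

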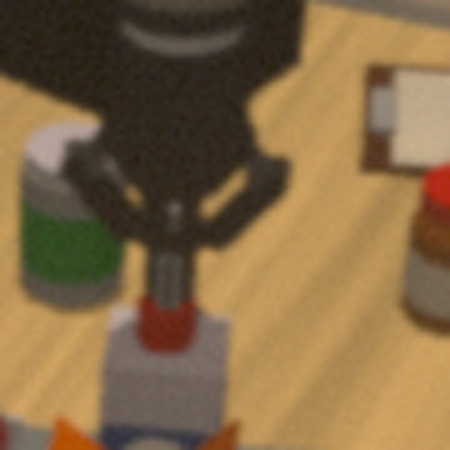

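Nearly home; keep pushing in 1 mm steps until the force rises.

jog_arm(
  motion=[
    [0,[0,0.001,0],[0,0,0]],
    [0,[0,0,0],[0,0,0]],
  ],
)

```text
clock: 22.18
tcp_pos: [0.5048, -0.0305, 0.2102]
orientation: [-1.327, 1.012, -1.009]
contact_force: [0.4, 0.5, 4.8]
grip_width: 0.0003
```

jog_arm(
  motion=[
    [0,[0,0.001,0],[0,0,0]],
    [0,[0,0,0],[0,0,0]],
  ],
)

```text
clock: 22.35
tcp_pos: [0.5049, -0.0305, 0.2101]
orientation: [-1.327, 1.012, -1.008]
contact_force: [-4.8, 1.5, 17.3]
grip_width: -0.0
```

jog_arm(
  motion=[
    [0,[0,0.0007,0],[0,0,0]],
    [0,[0,0,0],[0,0,0]],
  ],
)

```text
clock: 22.52
tcp_pos: [0.5049, -0.0305, 0.21]
orientation: [-1.326, 1.013, -1.008]
contact_force: [-6.6, 0.7, 26.4]
grip_width: 0.0003
```

jog_arm(
  motion=[
    [0,[0,-0.005,0],[0,0,0]],
    [0,[0,-0.02,0],[0,0,0]],
    [0,[0,-0.03,0],[0,0,0]],
    [0,[0,-0.03,0],[0,0,0]],
    [0,[0,-0.03,0],[0,0,0]],
    [0,[0,0,0],[0,0,0]],
  ],
)

```text
clock: 23.02
tcp_pos: [0.5071, -0.0309, 0.3276]
orientation: [-1.322, 1.008, -1.012]
contact_force: [1.3, -0.7, -0.7]
grip_width: 0.0003
```

```bash
python3 - <<'E'
from h import *
crank('c9')
g=load('side');grab('top','topend.png');cv2.imwrite('pics/sideend.png',g['image'][:,:,::-1])
C=cloud(g);hs=cv2.cvtColor(g['image'],cv2.COLOR_RGB2HSV)
m=((hs[...,0]<6)|(hs[...,0]>174))&(hs[...,1]>170)&(hs[...,2]>60);m[:,:335]=0;m[:140]=0;m[200:]=0;m[:,380:]=0
P=C[m];print(m.sum(),np.percentile(P[:,2],[5,50,95]))
E
```

```text
tcp disp x,y,z mm [ 2.600e+00 -1.000e-01  2.276e+02] F disp 1.1 -1.0 -0.7 w 0.0003 t 23.02 [-0.95  0.18  1.03  1.9  -0.16  1.16  0.4 ]
56 [0.17136172 0.18850005 0.1931513 ]
```

View pics/c9.png

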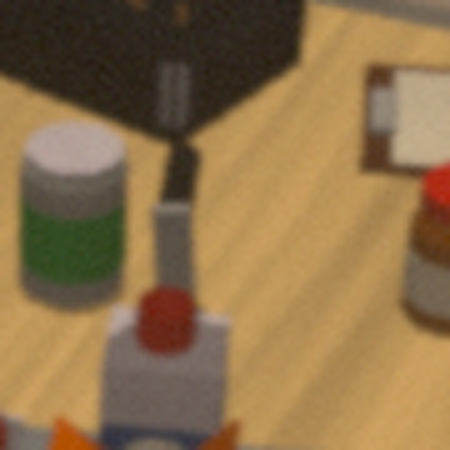

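View pics/sideend.png

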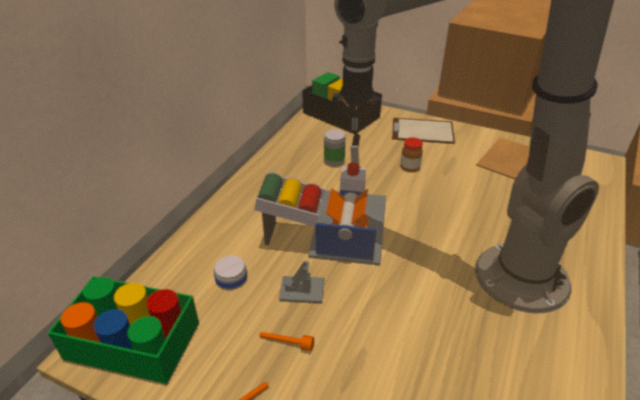

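The head sits on the block with its top at about 0.191 m. The tins and jar have not moved.

```bash
python3 -c "
from bench import r
print(r.hand_in())"
```

```text
the job is handed in; nothing more can be done
None
```

I locked the dispenser and handed the job in at about 23 s of the 72 s allowed.

- **Pin:** I drew the red-headed pin out along its slope, stood it in the guide hole on the shaft, and let go.
- **Crank:** I pushed the handle from about -0.78 rad in small steps. The pin dropped in at about +0.1 rad, with its head's top measured at about 0.209 m, which matches the expected 18 mm gap above the block.
- **Push home:** Closed fingertips drove the pin down until it stopped. The fingertips ended 26 mm above the block, the head's own height, and the force rose to about 26 N with no further movement.

**Last checks:** After backing off, the camera put the head's top at about 0.19 m, against 0.191 m for a fully seated pin. In the final side picture the crank and pin look in place, and the tins and jar look where they started. I checked those by eye, without measuring. The robot was clear of everything.

**What didn't go to plan:**
- The first approach, aligned with the pin, ran joint 6 down to its 0.17 rad limit. I backed off and gripped with less tilt and the jaws turned 90 degrees.
- The push force read about 4 to 5 N during the last 10 mm, less than the 8 to 12 N described.

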